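# Make up two watch-repair kits

## Robot

A 7-joint arm with a two-finger parallel gripper is mounted at the origin on the work surface. World frame = base frame: x ahead of the robot, y to its left, z up, the work surface at z = 0. Lengths are in m, angles in rad, forces in N, time in s.
With the tool pointing down it reaches from about 0.4 to 0.85 m from the base axis. Payload 10.4 kg.
Tool frame: the origin (TCP) lies midway between the tips of the shut fingers; the grasp point (between the pads) lies 19 mm behind it (manip.pinch_z is the distance from the TCP to the grasp point, in m); y points along the fingers, x is the direction in which the jaws open and shut, and the axes are right-handed (so a half turn about y gives the same grasp; the last joint's range is limited). The gripper opens to 85 mm and grips with 20 to 120 N. Pads are 22 mm wide; open, the fingers measure 114 mm over their backs; the gripper's body (76 mm by 85 mm) begins 54 mm behind the grasp point. The pads swing forward as they close: fully open they stand 13 mm farther back than shut.
Start: joints at [1.152, 0.332, -0.065, 1.46, 0.022, 1.35, -0.088], TCP at [0.241, -0.577, 0.231] pointing down, gripper open.
Joint ranges: [-2.6, 2.6], [-0.5, 2.12], [-1.47, 1.34], [0.16, 2.42], [-1.27, 4.41], [0.06, 2.06], [-2.6, 2.6]. Speed limits (rad/s): [2.22, 2.22, 2.79, 2.79, 3.14, 3.14, 3.14].

## Interface

Orientations are given as a unit quaternion [x, y, z, w].
In Python, from workcell import manip gives the robot as it stands.
- The arm moves only by the shell command python3 -m pendant 'ROWS' [OPENING] [FORCE]. ROWS is a JSON object of lists of equal length, an entry for each row: "offset": the shift along the tool's x, y, z scaled (see below), a list of three; "turn": the turn, a rotation vector about the tool's x, y, z scaled (see below), a list of three. A call has 1 to 12 rows; each row is the pose to reach, as a shift and turn from the pose measured when the call began, along the tool's axes at that moment; what a row does not reach only later rows make up. The controller multiplies each number of a shift by 200 mm and each number of a turn by 45 degrees. A row lasts 1/8 s, in which the tool goes at most 62.5 mm and 10.7 degrees, less where a joint would pass 70% of its speed; a pose out of reach is approached as far as the arm can. A call with a number of a shift or a turn outside -1 to 1 is refused whole. A call with a gripper value outside its range is refused whole. OPENING is the opening in per cent of the stroke, from 0 (shut) to 100 (fully open), set as the call begins (- or left out, the last holds). The fingers move at their own pace and stop on an object; FORCE is the grip in N (left out, the last holds). Time passes only in rows, so rows that repeat a pose let the fingers close. It gives the time, the measured TCP pose, the force and the opening at its end, in the units of the state.
- manip.get_obs(): the state, without advancing time (a new reading comes with each control period).
- manip.camera(name): name is "side" or "top" or "wrist"; returns (picture, depth): 420x560x3 uint8, red, green, blue; 420x560 float32, m along the optical axis (not along the pixel's ray), 0 where there is no reading.
- manip.camera_model(name): a dict with "intrinsics" (3x3 intrinsics, pixels), "R" (3x3) and "t" (3): a world point X has camera coordinates R X + t; the wrist camera has in their place "tool_from_camera" (4x4, takes a point from camera to tool coordinates, whose origin is the TCP and whose axes are the tool frame's). Camera axes: x right, y down, z forward; pixel columns grow to the right and rows downward; lengths in m; the calibration is good to about 2 mm. A picture is of the moment at which its call begins: read the wrist's pose just before it. camera_model takes no time and is no camera call.
- manip.hand_in(): hands the job in, once; it reports no verdict.
The state is a dict: "clock": time; "joint_pos": joint angles; "joint_velocities": joint speeds; "tau": joint torques, N m; "position": TCP position; "ee_rot": TCP orientation; "ft_force": force on the tool from outside, world axes, zero at the start; "torque": the same for the moment, N m; "grip_width": opening from 0.0 (shut) to 1.0 (fully open).
Only numpy, scipy, OpenCV 4.12 (cv2) and the standard library are available. Lean on these libraries where they do the work, as an engineer would, in place of code of your own. Each camera call takes 0.05 s, during which the arm holds its last target. There are 200 camera calls.

## Task

Make up the two watch-repair kits from the stock: on the green board stand the tin with the plain silver cap, the blue watch holder and the amber oil bottle, and on the orange board the tin with the red cap and the black eye loupe, each thing upright and centred in a white ring of its own (any free ring of the right board). Set each thing down rather than letting it drop, and leave the yellow-capped tin, the dish and the screwdriver where they are.

Things in the scene. Friction and masses are not known exactly. Their poses are not given: they have to be found in the camera images.
- silver_tin_mid (a point): round aluminium parts tin with a plain silver twist cap, 38 mm diameter, 30 mm high, standing in the stock row on a flat cork-coloured strip of the bench. Point: its centre, 15 mm above its underside; z up. Loose, about 50 g. Belongs to the green kit
- holder_mid (a point): blue plastic watch holder, a block 34 mm (its x) by 44 mm (its y) and 30 mm high, with a groove 18 mm wide and 8 mm deep across the top, running along its x. Point: its centre, 15 mm above its underside; z up. Loose, about 50 g; best gripped across the 34 mm. Belongs to the green kit
- vial_mid (a point): small amber oil bottle, 28 mm diameter up to 34 mm high, then a shoulder and an 18 mm wide white cap, 50 mm high in all, standing. Point: its centre, 25 mm above its underside; z up. Loose, about 40 g. Belongs to the green kit
- red_tin_mid (a point): round aluminium parts tin with a red twist cap, 38 mm diameter, 30 mm high, standing in the stock row on a flat cork-coloured strip of the bench. Point: its centre, 15 mm above its underside; z up. Loose, about 50 g. Belongs to the orange kit
- loupe_mid (a point): black eye loupe, standing on its 40 mm wide, 5 mm high eye rim; the tube above is 34 mm in diameter with a small glass lens (20 mm) in its top, 32 mm high in all. Point: its centre, 16 mm above its underside; z up. Loose, about 30 g. Belongs to the orange kit
- green_board: green kit board, 90 mm wide (its x), 220 mm long (its y), 6 mm thick, flat without a rim, fixed to the bench. Origin: centre of its underside, z up (top face at z = 6 mm). Three printed white rings, 64 mm outside and 54 mm inside diameter, in a row along its y axis, centred at x = 0 and y = -72, 0 and +72 mm; the rings are only printed and do not stand up
- orange_board: orange kit board, 90 mm wide (its x), 148 mm long (its y), 6 mm thick, flat without a rim, fixed to the bench. Origin: centre of its underside, z up (top face at z = 6 mm). Two printed white rings, 64 mm outside and 54 mm inside diameter, in a row along its y axis, centred at x = 0 and y = -36 and +36 mm; the rings are only printed and do not stand up
- yellow_tin_mid (a point): round aluminium parts tin with a yellow twist cap, 38 mm diameter, 30 mm high, standing in the stock row on a flat cork-coloured strip of the bench. Point: its centre, 15 mm above its underside; z up. Loose; not needed, stays where it is
- dish: white ceramic dish, 84 mm diameter, 22 mm high, loose. Origin: centre of its underside. Stays where it is
- screwdriver_grip (a point): black screwdriver lying on the bench, 150 mm long, loose. Point: the middle of its handle; x points to its blade. Stays where it is
Things that resemble listed ones, but are neither listed nor needed, are in the scene too. Of the things that look like the orange_board, the smallest one is meant.

How it is judged:
By the outcome, as a careful person would: the job done as asked, in the order asked, and still so for the second after the job is handed in, with the robot touching nothing.
It also fails if it takes over 120 s, if anything falls off the work surface, if the arm or the gripper's body presses on something with over 40 N, if the wrist force passes 120 N, or if a joint passes its speed limit or range.

## Working session

There is one attempt and no reset: what is moved stays moved. The work goes in short steps, Python scripts to look and compute and a shell command to move; the robot and the scene stay as the last step left them, time stands still between calls to the robot, and variables do not carry over. Pictures are saved under pics/ and viewed, about 12 in all and at most 16, crops included, and the job is handed in when it is done.

```bash
ls; mkdir -p pics; python3 - <<'E'
from workcell import manip
import cv2,numpy as np
o=manip.get_obs();print({k:np.round(v,3).tolist() for k,v in o.items()})
print(manip.pinch_z)
for n in("top","side"):
    p,d=manip.camera(n);cv2.imwrite(f"pics/{n}0.png",p[:,:,::-1]);np.savez(f"pics/{n}0.npz",p=p,d=d)
    m=manip.camera_model(n);print(n,{k:np.round(v,4).tolist() for k,v in m.items()})
print(manip.camera_model("wrist"))
E
```

```text
pics
{'clock': 0.0, 'joint_pos': [1.152, 0.333, -0.065, 1.461, 0.022, 1.35, -0.088], 'joint_velocities': [0.002, 0.001, 0.001, -0.001, -0.003, -0.0, -0.001], 'tau': [0.001, -62.546, 0.05, -39.161, 0.016, 0.01, -0.0], 'position': [0.241, -0.576, 0.231], 'ee_rot': [-0.588, 0.392, -0.392, 0.589], 'ft_force': [0.054, 0.227, -0.151], 'torque': [0.032, -0.029, 0.018], 'grip_width': 0.999}
0.0187
top {'intrinsics': [[432.2771, 0.0, 276.3178], [0.0, 432.2771, 211.3661], [0.0, 0.0, 1.0]], 'R': [[-0.026, -0.9996, -0.0059], [-0.9987, 0.0262, -0.0443], [0.0444, 0.0047, -0.999]], 't': [0.0309, 0.5762, 1.1956]}
side {'intrinsics': [[525.0419, 0.0, 277.8425], [0.0, 525.0419, 212.6308], [0.0, 0.0, 1.0]], 'R': [[-0.8324, -0.5542, 0.0061], [-0.3761, 0.5568, -0.7407], [0.4071, -0.6188, -0.6718]], 't': [0.4954, 0.2576, 1.0013]}
{'intrinsics': array([[296.00591304,   0.        , 282.68240544],
       [  0.        , 296.00591304, 210.47141186],
       [  0.        ,   0.        ,   1.        ]]), 'tool_from_camera': array([[ 9.99999457e-01, -1.03873187e-03,  8.28171260e-05,
         2.92585390e-04],
       [-3.85005547e-04, -2.94455093e-01,  9.55665240e-01,
        -1.42482538e-01],
       [-9.68294019e-04, -9.55664753e-01, -2.94455333e-01,
         7.43171980e-02],
       [ 0.00000000e+00,  0.00000000e+00,  0.00000000e+00,
         1.00000000e+00]])}
```

View pics/top0.png

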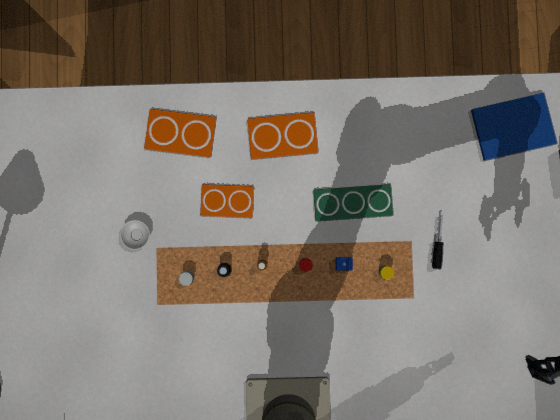

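View pics/side0.png

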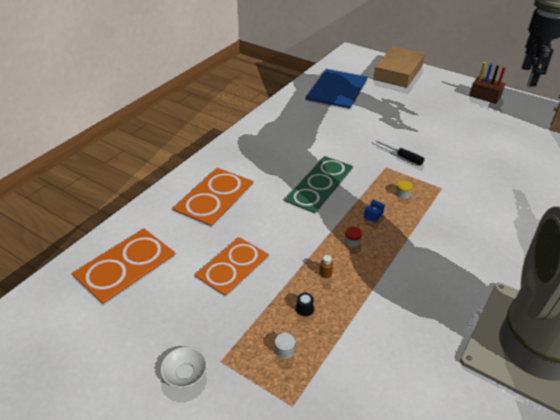

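```bash
python3 -c "
from scipy.spatial.transform import Rotation as R
print(R.from_quat([-0.588, 0.392, -0.392, 0.589]).as_matrix().round(3))"
```

```text
[[ 0.385  0.001  0.923]
 [-0.923  0.001  0.385]
 [-0.001 -1.     0.001]]
```

```bash
cat > h.py <<'E'
from workcell import manip
import cv2,numpy as np
from scipy.spatial.transform import Rotation as Rot
def pose(n):
    m=manip.camera_model(n)
    if n=="wrist":
        o=manip.get_obs();T=np.eye(4);T[:3,:3]=Rot.from_quat(o["ee_rot"]).as_matrix();T[:3,3]=o["position"]
        T=T@m["tool_from_camera"];R=T[:3,:3];c=T[:3,3]
    else: R=np.array(m["R"]).T;c=-R@np.array(m["t"])
    return np.array(m["intrinsics"]),R,c
def ray(P,u,v,z):
    K,R,c=P;d=R@np.linalg.solve(K,[u,v,1]);return (c+d*(z-c[2])/d[2])[:2]
def blobs(mask,amin=20):
    n,l,s,c=cv2.connectedComponentsWithStats(mask.astype(np.uint8));return [(c[i],s[i]) for i in range(1,n) if s[i,4]>=amin]
def go(x,y,z,yaw):   # tool pointing down, tool x at world angle yaw (deg)
    o=manip.get_obs();R=Rot.from_quat(o["ee_rot"]);a=np.radians(yaw)
    X=np.array([np.cos(a),np.sin(a),0]);Y=np.array([0,0,-1.]);W=Rot.from_matrix(np.c_[X,Y,np.cross(X,Y)])
    off=R.inv().apply(np.array([x,y,z])-o["position"])/.2;t=np.degrees((R.inv()*W).as_rotvec())/45
    print("offset",off.round(3),"turn",t.round(3))
E
python3 - <<'E'
from h import *
for n in("top","side"):
    f=np.load(f"pics/{n}0.npz");p=f["p"];P=pose(n);hsv=cv2.cvtColor(p,cv2.COLOR_RGB2HSV);H,S,V=cv2.split(hsv)
    for nm,m in dict(orange=(H>5)&(H<14)&(S>190)&(V>130),green=(H>60)&(H<95)&(S>100)).items():
        for c,s in blobs(cv2.morphologyEx(m.astype(np.uint8),cv2.MORPH_CLOSE,np.ones((3,3))),400):
            x,y,w,h,a=s;mm=np.zeros(m.shape,np.uint8);mm[y:y+h,x:x+w]=m[y:y+h,x:x+w]
            cnt=cv2.findContours(cv2.morphologyEx(mm,cv2.MORPH_CLOSE,np.ones((3,3))),cv2.RETR_EXTERNAL,cv2.CHAIN_APPROX_NONE)[0]
            cnt=max(cnt,key=cv2.contourArea)[:,0]
            w=np.array([ray(P,u,v,.006) for u,v in cnt],np.float32);r=cv2.minAreaRect(w);print(n,nm,s[:2],np.round(r[0],4),np.round(r[1],4),r[2])
    cap=dict(red=((H<6)|(H>174))&(S>150)&(V>80),blue=(H>105)&(H<125)&(S>150),yellow=(H>22)&(H<32)&(S>150)&(V>100))
    for nm,m in cap.items():
        for c,s in blobs(m,25): print(n,nm,c.round(1),s,ray(P,*c,.03).round(4))
P=pose("top")
for nm,u,v,z in[("silver",186,279,.03),("loupe",224,270,.032),("vial",262,266,.05),("dish",135,235,.02)]: print(nm,ray(P,u,v,z).round(4))
E
```

```text
top orange [145 110] [0.808  0.2842] [0.189  0.1139] 81.29376220703125
top orange [248 113] [ 0.8224 -0.0046] [0.0533 0.188 ] 4.1933207511901855
top orange [250 137] [ 0.7616 -0.009 ] [0.0528 0.1875] 4.200963497161865
top orange [201 185] [0.6111 0.1548] [0.1449 0.0868] 86.11389923095703
top green [314 185] [ 0.5977 -0.1992] [0.0873 0.2165] 2.5889973640441895
top red [305.8 264.7] [300 259  13  13 130] [ 0.4278 -0.0612]
top blue [513.7 126.2] [ 471   93   85   67 3776] [ 0.7949 -0.6481]
top blue [343.5 263.5] [336 258  16  12 182] [ 0.4284 -0.1644]
top yellow [386.9 272.7] [381 266  13  14 144] [ 0.4004 -0.2823]
side orange [174 169] [ 0.7902 -0.0021] [0.1142 0.1875] 3.6644701957702637
side orange [ 73 230] [0.8068 0.2881] [0.1876 0.1153] 81.31881713867188
side orange [196 239] [0.609  0.1602] [0.1434 0.0868] 86.14988708496094
side orange [127 241] [0.8029 0.2393] [0.0637 0.0587] 33.97508239746094
side orange [ 90 263] [0.8174 0.3326] [0.0639 0.0621] 33.971378326416016
side green [285 157] [ 0.5951 -0.1933] [0.0856 0.2134] 2.755378246307373
side red [501.3  76.6] [498  68   7  18  31] [ 0.363  -0.9871]
side red [353.5 232. ] [346 227  16  11 140] [ 0.4265 -0.0557]
side blue [488.2  73. ] [485  64   7  18  31] [ 0.4068 -0.988 ]
side blue [336.7  88.1] [ 307   70   60   38 1415] [ 0.7769 -0.6117]
side blue [373.6 211.2] [364 201  20  21 255] [ 0.42   -0.1452]
side yellow [404.7 185.8] [398 181  14  11 123] [ 0.3972 -0.2748]
silver [0.3971 0.268 ]
loupe [0.4192 0.163 ]
vial [0.4289 0.058 ]
dish [0.5211 0.4099]
```

```bash
python3 -c "
from h import *
go(.40,-.43,.23,-30)
go(.5,-.2,.23,0)"
```

```text
offset [-0.368  0.003  1.016] turn [-0.    -0.829 -0.002]
offset [-1.237  0.004  1.921] turn [-1.000e-03 -1.496e+00 -1.000e-03]
```

```bash
python3 -m pendant '{"offset":[[-0.2,0,0.25],[-0.3,0,0.6],[-0.37,0,0.98],[-0.37,0,0.98]],"turn":[[0,-0.22,0],[0,-0.44,0],[0,-0.66,0],[0,-0.83,0]]}' 100 40; python3 -c "
from h import *
go(.5,-.2,.23,0); go(.5,-.05,.23,0)"
```

```text
clock: 0.6
position: [0.3965, -0.4291, 0.2305]
ee_rot: [-0.683, 0.18, -0.179, 0.685]
ft_force: [-0.2, -0.2, 0.4]
grip_width: 0.997
offset [-0.111  0.005  1.252] turn [-0.003 -0.653 -0.   ]
offset [-0.479  0.007  1.906] turn [-0.003 -0.653 -0.   ]
```

```bash
python3 -m pendant '{"offset":[[-0.03,0,0.3],[-0.06,0,0.6],[-0.09,0,0.9],[-0.1,0,1],[-0.1,0,1]],"turn":[[0,-0.2,0],[0,-0.4,0],[0,-0.6,0],[0,-0.65,0],[0,-0.65,0]]}'; python3 - <<'E'
from h import *
go(.44,-.05,.23,0)
P=pose("wrist");p,d=manip.camera("wrist");cv2.imwrite("pics/w1.png",p[:,:,::-1])
E
```

```text
clock: 1.23
position: [0.4775, -0.2441, 0.2309]
ee_rot: [-0.706, 0.0, -0.0, 0.708]
ft_force: [-0.2, -0.4, -0.4]
grip_width: 1.0
offset [-0.188  0.007  0.971] turn [-0.003 -0.001 -0.   ]
```

View pics/w1.png

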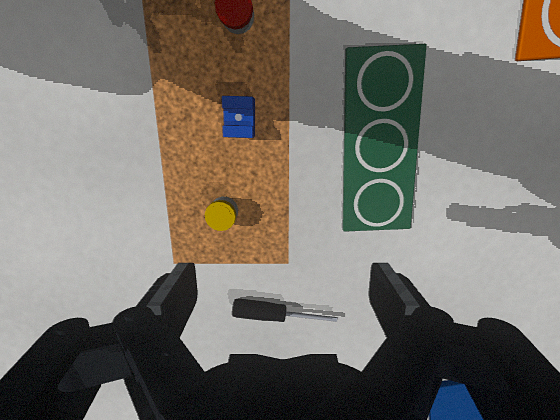

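```bash
cat >> h.py <<'E'
def look(name,pic):
    P=pose(name);p,d=manip.camera(name);cv2.imwrite(f"pics/{pic}.png",p[:,:,::-1]);return P,p
def masks(p):
    H,S,V=cv2.split(cv2.cvtColor(p,cv2.COLOR_RGB2HSV))
    return dict(orange=(H>4)&(H<15)&(S>190)&(V>90),green=(H>60)&(H<95)&(S>100),red=((H<4)|(H>174))&(S>150)&(V>60),
      blue=(H>105)&(H<125)&(S>150)&(V>60),yellow=(H>22)&(H<32)&(S>150)&(V>100))
def rings(P,m):   # inner discs of rings on a board mask: blobs enclosed by the white ring
    for c,s in blobs(m,300):
        if s[0]>0 and s[1]>0 and s[4]<8000 and abs(s[2]/s[3]-1)<.35: print(" ring-disc px",c.round(1),s[2:].tolist(),"world",ray(P,*c,.006).round(4))
E
python3 - <<'E'
from h import *
P,p=look("wrist","w2");M=masks(p)
rings(P,M["green"])
for n in("red","blue","yellow"):
    for c,s in blobs(M[n],200): print(n,c.round(1),s.tolist(),ray(P,*c,.03).round(4))
E
```

```text
ring-disc px [385.4  79.1] [46, 51, 1700] world [ 0.594  -0.1278]
 ring-disc px [382.1 143.7] [44, 45, 1476] world [ 0.5969 -0.2   ]
 ring-disc px [379.4 200.6] [42, 40, 1284] world [ 0.6001 -0.2715]
red [233.5   9.8] [215, 0, 37, 24, 515] [ 0.4275 -0.0657]
blue [238.1 114.8] [222, 94, 33, 42, 1190] [ 0.4272 -0.1661]
blue [454.  403.4] [430, 381, 53, 39, 1314] [ 0.7337 -0.5838]
yellow [220.2 214.7] [205, 201, 31, 29, 691] [ 0.3996 -0.2818]
```

```bash
python3 -m pendant '{"offset":[[-0.06,0,0.3],[-0.12,0,0.6],[-0.19,0,0.9],[-0.19,0,0.97],[-0.19,0,0.97]],"turn":[[0,0,0],[0,0,0],[0,0,0],[0,0,0],[0,0,0]]}'; python3 - <<'E'
from h import *
P,p=look("wrist","w3");M=masks(p)
rings(P,M["orange"])
for n in("red","blue","yellow"):
    for c,s in blobs(M[n],200): print(n,c.round(1),s.tolist(),ray(P,*c,.03).round(4))
go(.397,.16,.23,0)
E
```

```text
clock: 1.95
position: [0.4397, -0.0538, 0.2313]
ee_rot: [-0.707, 0.003, -0.003, 0.708]
ft_force: [0.1, 0.0, -0.6]
grip_width: 0.999
red [273.1 189.9] [258, 175, 31, 31, 510] [ 0.4276 -0.0593]
blue [273.6 263.9] [261, 252, 26, 23, 466] [ 0.4264 -0.1568]
blue [273.7 280.8] [261, 277, 26, 9, 217] [ 0.4261 -0.1813]
yellow [255.5 343.3] [243, 330, 27, 25, 469] [ 0.3987 -0.2803]
offset [-0.223  0.007  1.071] turn [-0.002 -0.011 -0.   ]
```

View pics/w3.png

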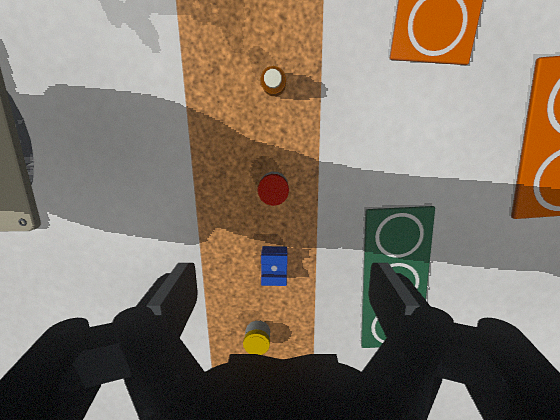

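```bash
python3 -m pendant '{"offset":[[-0.05,0,0.3],[-0.05,0,0.6],[-0.05,0,0.9],[-0.05,0,0.9]],"turn":[[0,0,0],[0,0,0],[0,0,0],[0,0,0]]}'; python3 - <<'E'
from h import *
P,p=look("wrist","w4");M=masks(p)
np.savez("pics/w4.npz",p=p,K=P[0],R=P[1],c=P[2])
rings(P,M["orange"])
for n in("red","blue","yellow"):
    for c,s in blobs(M[n],200): print(n,c.round(1),s.tolist(),ray(P,*c,.03).round(4))
E
```

```text
clock: 2.5
position: [0.4317, 0.1278, 0.2317]
ee_rot: [-0.706, 0.002, -0.002, 0.708]
ft_force: [0.8, -0.5, -1.0]
grip_width: 0.999
 ring-disc px [426.9 153. ] [95, 124, 3853] world [0.6083 0.1623]
 ring-disc px [434.6 127.6] [45, 47, 1343] world [0.6134 0.1924]
 ring-disc px [422.6 187.3] [42, 41, 1102] world [0.6087 0.1194]
 ring-disc px [544.  246.3] [35, 48, 1291] world [0.7831 0.037 ]
 ring-disc px [537.4 304.5] [46, 42, 1404] world [ 0.7965 -0.054 ]
red [280.7 319.6] [268, 308, 27, 23, 362] [ 0.4271 -0.0593]
```

View pics/w4.png

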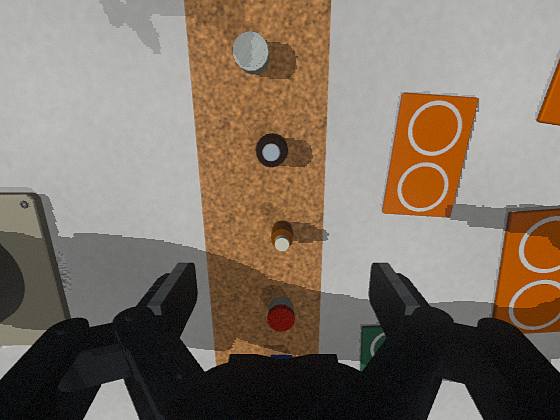

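```bash
python3 - <<'E'
from h import *
f=np.load("pics/w4.npz");P=(f["K"],f["R"],f["c"])
for n,u,v,z in[("silver",251,49,.03),("loupe",271,152,.032),("vial",282,244,.05)]: print(n,ray(P,u,v,z).round(4))
p=f["p"];cv2.imwrite("pics/crop.png",cv2.resize(p[20:260,220:320,::-1],None,fx=2.5,fy=2.5,interpolation=cv2.INTER_CUBIC))
go(.397,.20,.15,0)
E
```

```text
silver [0.3988 0.2732]
loupe [0.4179 0.1674]
vial [0.4298 0.0615]
offset [-0.178  0.408  0.372] turn [-0.003 -0.011 -0.001]
```

View pics/crop.png

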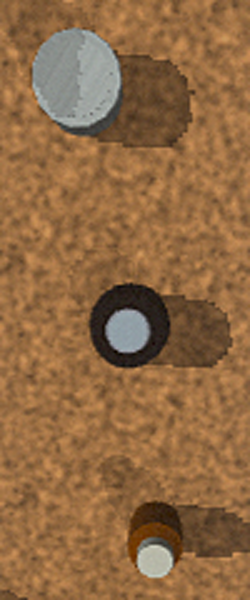

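```bash
python3 -m pendant '{"offset":[[-0.08,0.2,0.3],[-0.17,0.45,0.6],[-0.17,0.6,0.72],[-0.17,0.6,0.72],[-0.17,0.6,0.72]],"turn":[[0,0,0],[0,0,0],[0,0,0],[0,0,0],[0,0,0]]}' 100 30; python3 -c "
from h import *
go(.398,.271,.001,0)"
```

```text
clock: 3.18
position: [0.4004, 0.2678, 0.1114]
ee_rot: [-0.706, 0.005, -0.003, 0.708]
ft_force: [-0.2, -0.5, -0.0]
grip_width: 0.998
offset [-0.011  0.552  0.015] turn [-0.003 -0.014 -0.003]
```

```bash
python3 -m pendant '{"offset":[[-0.01,0.15,0.015],[-0.01,0.3,0.015],[-0.01,0.45,0.015],[-0.01,0.55,0.015],[-0.01,0.55,0.015]],"turn":[[0,-0.01,0],[0,-0.01,0],[0,-0.01,0],[0,-0.01,0],[0,-0.01,0]]}'; python3 -m pendant '{"offset":[[0,0,0],[0,0,0],[0,0,0],[0,0,0],[0,0,0],[0,0,0]],"turn":[[0,0,0],[0,0,0],[0,0,0],[0,0,0],[0,0,0],[0,0,0]]}' 20; python3 - <<'E'
from h import *
look("wrist","g1");go(.398,.271,.001,0)
E
```

```text
clock: 3.8
position: [0.3995, 0.2687, 0.0014]
ee_rot: [-0.707, 0.003, -0.002, 0.707]
ft_force: [0.2, -0.4, 0.0]
grip_width: 0.998
clock: 4.55
position: [0.4003, 0.2686, 0.0023]
ee_rot: [-0.707, 0.003, -0.002, 0.707]
ft_force: [-0.3, -3.6, 9.5]
grip_width: 0.43
offset [-0.012  0.007  0.012] turn [ 0.    -0.009 -0.001]
```

View pics/g1.png

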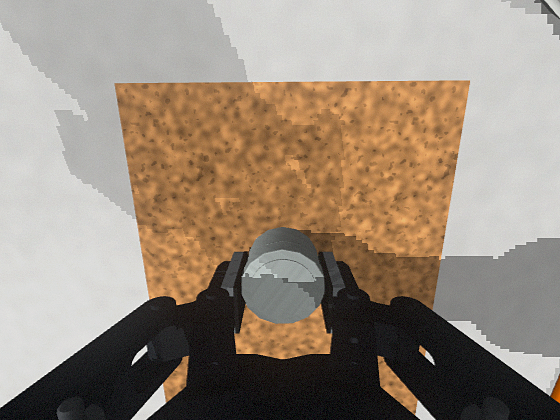

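```bash
python3 - <<'E'
from h import *
P=pose("wrist");print(ray(P,284,289,.03), manip.get_obs()["position"])
E
python3 -m pendant '{"offset":[[0,-0.1,0],[0,-0.3,0],[0,-0.5,0],[0.2,-0.5,-0.2],[0.4,-0.5,-0.5],[0.6,-0.5,-0.8],[0.8,-0.5,-1],[0.8,-0.5,-1]],"turn":[[0,0,0],[0,0,0],[0,0,0],[0,0,0],[0,0,0],[0,0,0],[0,0,0],[0,0,0]]}'; python3 - <<'E'
from h import *
look("wrist","g2");go(.594,-.128,.06,2.6)
E
```

```text
[0.40028153 0.27137884] [0.40030458 0.26861482 0.00234723]
clock: 5.6
position: [0.5611, 0.0631, 0.1033]
ee_rot: [0.707, -0.005, 0.005, -0.707]
ft_force: [-0.9, 0.8, -0.6]
grip_width: 0.425
offset [ 0.177  0.216 -0.958] turn [-0.    -0.073  0.001]
```

View pics/g2.png

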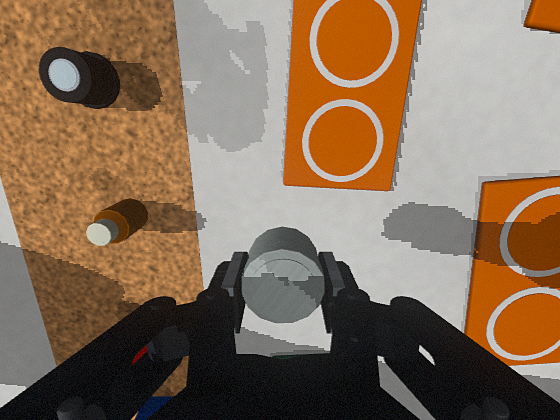

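```bash
python3 -m pendant '{"offset":[[0.06,0,-0.3],[0.12,0.1,-0.6],[0.18,0.2,-0.9],[0.18,0.22,-0.97],[0.18,0.22,-0.97],[0.18,0.22,-0.97]],"turn":[[0,-0.07,0],[0,-0.07,0],[0,-0.07,0],[0,-0.07,0],[0,-0.07,0],[0,-0.07,0]]}'; python3 -c "
from h import *
go(.594,-.1305,.009,2.6)"
```

```text
clock: 6.4
position: [0.595, -0.1272, 0.0604]
ee_rot: [-0.706, -0.017, 0.016, 0.707]
ft_force: [-0.0, 0.9, -1.3]
grip_width: 0.432
offset [-0.006  0.257 -0.017] turn [-0.002  0.001  0.002]
```

```bash
python3 -m pendant '{"offset":[[-0.005,0.08,-0.018],[-0.005,0.15,-0.018],[-0.005,0.2,-0.018],[-0.005,0.2,-0.018]],"turn":[[0,0,0],[0,0,0],[0,0,0],[0,0,0]]}'; python3 -c "
from h import *
go(.594,-.1305,.009,2.6)"
```

```text
clock: 6.9
position: [0.5935, -0.1304, 0.0191]
ee_rot: [-0.706, -0.016, 0.016, 0.708]
ft_force: [0.3, 0.2, -0.1]
grip_width: 0.431
offset [ 0.003  0.05  -0.001] turn [-0.003  0.001 -0.   ]
```

```bash
python3 -m pendant '{"offset":[[0.003,0.02,0],[0.003,0.04,0],[0.003,0.05,0],[0.003,0.05,0]],"turn":[[0,0,0],[0,0,0],[0,0,0],[0,0,0]]}'; python3 -c "
from h import *
go(.594,-.1305,.009,2.6)"
```

```text
clock: 7.4
position: [0.594, -0.1304, 0.009]
ee_rot: [-0.706, -0.016, 0.016, 0.708]
ft_force: [0.3, 0.3, -0.6]
grip_width: 0.431
offset [-0.     0.    -0.001] turn [-0.003  0.001 -0.   ]
```

```bash
python3 -m pendant '{"offset":[[0,0.006,0],[0,0.006,0]],"turn":[[0,0,0],[0,0,0]]}'; python3 -m pendant '{"offset":[[0,0,0],[0,0,0],[0,0,0],[0,0,0]],"turn":[[0,0,0],[0,0,0],[0,0,0],[0,0,0]]}' 60; python3 -m pendant '{"offset":[[0,0,0],[0,-0.1,0],[0,-0.4,0],[0,-0.5,0],[0,-0.5,0]],"turn":[[0,0,0],[0,0,0],[0,0,0],[0,0,0],[0,0,0]]}' 100;python3 -c "
from h import *
go(.427,-.21,.12,0)"
```

```text
clock: 7.65
position: [0.5943, -0.1304, 0.0085]
ee_rot: [-0.706, -0.017, 0.016, 0.708]
ft_force: [-1.8, 0.3, 5.4]
grip_width: 0.432
clock: 8.15
position: [0.5942, -0.1304, 0.0084]
ee_rot: [-0.706, -0.017, 0.016, 0.708]
ft_force: [0.2, -0.7, -0.1]
grip_width: 0.598
clock: 8.78
position: [0.5954, -0.1307, 0.111]
ee_rot: [-0.707, -0.018, 0.015, 0.707]
ft_force: [-0.8, -0.2, -0.4]
grip_width: 1.0
offset [-0.859 -0.048 -0.357] turn [-0.     0.059  0.005]
```

```bash
python3 -m pendant '{"offset":[[-0.25,-0.1,-0.15],[-0.5,-0.1,-0.3],[-0.75,-0.1,-0.4],[-0.86,-0.1,-0.4],[-0.86,-0.1,-0.4]],"turn":[[0,0,0],[0,0.06,0],[0,0.06,0],[0,0.06,0],[0,0.06,0]]}'; python3 - <<'E'
from h import *
P,p=look("wrist","w5");M=masks(p)
rings(P,M["green"])
for c,s in blobs(M["blue"],200): print(c.round(1),s.tolist(),ray(P,*c,.03).round(4))
cn=max(cv2.findContours(cv2.morphologyEx(M["blue"].astype(np.uint8),cv2.MORPH_CLOSE,np.ones((7,7))),0,1)[0],key=cv2.contourArea)
print(cv2.minAreaRect(np.array([ray(P,*q[0],.03) for q in cn],np.float32)))
go(.427,-.166,.007,0)
E
```

```text
clock: 9.4
position: [0.4254, -0.2193, 0.1297]
ee_rot: [0.707, -0.0, 0.002, -0.707]
ft_force: [1.5, 0.3, -0.1]
grip_width: 0.998
 ring-disc px [471.3  99.5] [54, 68, 1056] world [ 0.5845 -0.1295]
 ring-disc px [471.1 181. ] [59, 57, 2603] world [ 0.5972 -0.1994]
 ring-disc px [460.6 253.3] [55, 49, 2011] world [ 0.6001 -0.2719]
[284.2 146. ] [264, 119, 43, 56, 2138] [ 0.4263 -0.1653]
((0.4266003966331482, -0.1662447154521942), (0.04332679882645607, 0.03301001340150833), 88.69941711425781)
offset [-0.001  0.615  0.264] turn [-0.    -0.002  0.004]
```

View pics/w5.png

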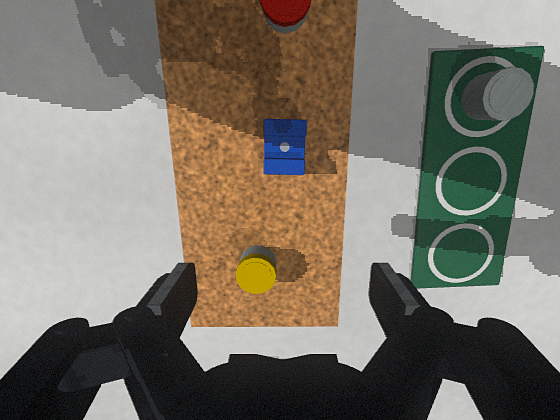

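```bash
python3 -m pendant '{"offset":[[0,0,0.27],[0,0.2,0.27],[0,0.4,0.27],[0,0.55,0.27],[0,0.615,0.27],[0,0.615,0.27]],"turn":[[0,0.02,0],[0,0.02,0],[0,0.02,0],[0,0.02,0],[0,0.02,0],[0,0.02,0]]}'; python3 -m pendant '{"offset":[[0,0,0],[0,0,0],[0,0,0],[0,0,0],[0,0,0],[0,0,0]],"turn":[[0,0,0],[0,0,0],[0,0,0],[0,0,0],[0,0,0],[0,0,0]]}' 20; python3 - <<'E'
from h import *
P,p=look("wrist","g3");M=masks(p)
print(manip.get_obs()["position"])
for c,s in blobs(M["blue"],200): print(c.round(1),s.tolist(),ray(P,*c,.03).round(4))
go(.597,-.2,.06,2.6)
E
```

```text
clock: 10.2
position: [0.4277, -0.1639, 0.0067]
ee_rot: [-0.706, 0.005, -0.007, 0.708]
ft_force: [0.7, -0.1, 1.1]
grip_width: 1.003
clock: 10.95
position: [0.4281, -0.1643, 0.0074]
ee_rot: [-0.707, 0.005, -0.007, 0.707]
ft_force: [-2.3, -0.2, 6.7]
grip_width: 0.394
[ 0.42815113 -0.16432894  0.00740282]
[282.5 278.1] [245, 226, 76, 105, 7075] [ 0.4274 -0.1591]
offset [ 0.848 -0.26  -0.164] turn [-0.001 -0.079  0.005]
```

```bash
python3 -m pendant '{"offset":[[0,-0.1,0],[0,-0.3,0],[0,-0.4,0],[0.25,-0.4,-0.05],[0.5,-0.4,-0.1],[0.75,-0.4,-0.16],[0.84,-0.3,-0.16],[0.845,-0.26,-0.16],[0.845,-0.26,-0.16]],"turn":[[0,0,0],[0,0,0],[0,0,0],[0,-0.03,0],[0,-0.06,0],[0,-0.08,0],[0,-0.08,0],[0,-0.08,0],[0,-0.08,0]]}'; python3 - <<'E'
from h import *
look("wrist","g4")
go(.597,-.1985,.014,2.6)
E
```

```text
clock: 12.12
position: [0.5953, -0.1989, 0.0594]
ee_rot: [-0.707, -0.017, 0.016, 0.707]
ft_force: [-0.3, 0.2, -0.3]
grip_width: 0.394
offset [0.007 0.231 0.003] turn [-0.     0.001  0.004]
```

View pics/g4.png

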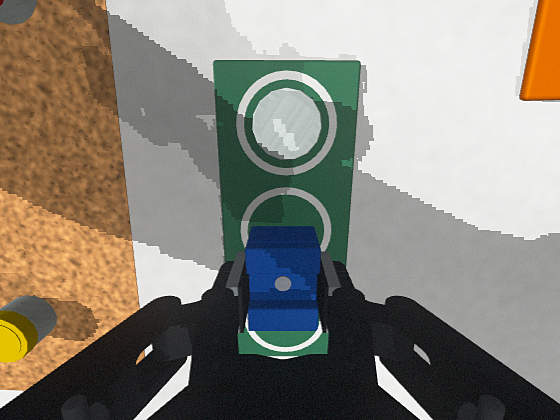

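Holder held straight (dot at 283,284); the silver tin stands at (287,121) in its ring. Lower.

```bash
python3 -m pendant '{"offset":[[0.007,0.1,0],[0.007,0.2,0],[0.007,0.225,0],[0.007,0.23,0],[0.007,0.23,0]],"turn":[[0,0,0],[0,0,0],[0,0,0],[0,0,0],[0,0,0]]}';  python3 -m pendant '{"offset":[[0,0.005,0],[0,0.005,0]],"turn":[[0,0,0],[0,0,0]]}'
```

```text
clock: 12.8
position: [0.5971, -0.1991, 0.0141]
ee_rot: [-0.707, -0.017, 0.015, 0.707]
ft_force: [-0.5, 0.3, -0.7]
grip_width: 0.389
clock: 13.05
position: [0.5973, -0.1991, 0.0135]
ee_rot: [-0.707, -0.018, 0.015, 0.707]
ft_force: [-2.3, 0.6, 3.9]
grip_width: 0.394
```

Contact. Release, rise, head for the bottle.

```bash
python3 -m pendant '{"offset":[[0,0,0],[0,0,0],[0,0,0],[0,0,0]],"turn":[[0,0,0],[0,0,0],[0,0,0],[0,0,0]]}' 60; python3 -m pendant '{"offset":[[0,0,0],[0,-0.1,0],[0,-0.4,0],[0,-0.6,0],[-0.2,-0.6,0.3],[-0.4,-0.6,0.6],[-0.6,-0.6,0.9],[-0.8,-0.6,0.95],[-0.8,-0.6,0.95]],"turn":[[0,0,0],[0,0,0],[0,0,0],[0,0,0],[0,0.03,0],[0,0.06,0],[0,0.06,0],[0,0.06,0],[0,0.06,0]]}' 100;python3 - <<'E'
from h import *
P,p=look("wrist","w6");H,S,V=cv2.split(cv2.cvtColor(p,cv2.COLOR_RGB2HSV))
for c,s in blobs((S<70)&(V>150),100):
    if s[4]<2500: print(c.round(1),s.tolist(),ray(P,*c,.05).round(4))
go(.430,.0605,.009,0)
E
```

```text
clock: 13.55
position: [0.5973, -0.1991, 0.0134]
ee_rot: [-0.707, -0.017, 0.015, 0.707]
ft_force: [0.6, -0.7, -0.1]
grip_width: 0.604
clock: 14.68
position: [0.4254, -0.0152, 0.1337]
ee_rot: [0.709, 0.002, 0.0, -0.705]
ft_force: [0.5, -1.1, 0.7]
grip_width: 0.997
[507.4  41.7] [470, 0, 80, 84, 1382] [0.5773 0.1094]
[288.7 115.6] [277, 104, 24, 24, 450] [0.4292 0.0613]
[188.1 336.5] [180, 316, 15, 42, 294] [ 0.3379 -0.1328]
[357.  342.2] [334, 320, 52, 51, 1870] [ 0.4942 -0.1393]
[554.  361.8] [545, 356, 15, 16, 116] [ 0.6843 -0.1621]
[111.7 403.2] [83, 379, 56, 41, 1479] [ 0.2538 -0.2137]
[470.4 409.8] [463, 393, 20, 27, 303] [ 0.616 -0.223]
offset [0.011 0.624 0.387] turn [0.005 0.001 0.006]
```

View pics/w6.png

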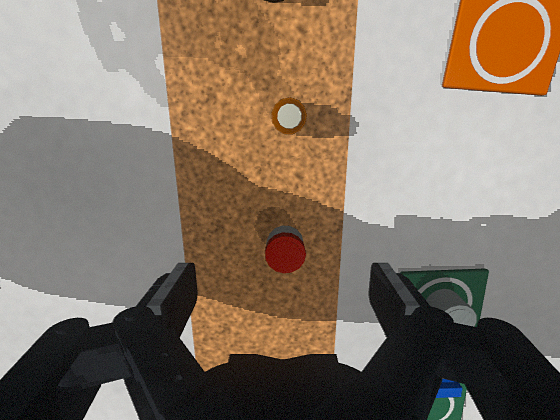

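```bash
python3 -m pendant '{"offset":[[0.01,0,0.3],[0.01,0.1,0.39],[0.01,0.3,0.39],[0.01,0.5,0.39],[0.01,0.645,0.39],[0.01,0.645,0.39]],"turn":[[0.005,0,0.005],[0.005,0,0.005],[0.005,0,0.005],[0.005,0,0.005],[0.005,0,0.005],[0.005,0,0.005]]}'; python3 -m pendant '{"offset":[[0,0,0],[0,0,0],[0,0,0],[0,0,0],[0,0,0],[0,0,0]],"turn":[[0,0,0],[0,0,0],[0,0,0],[0,0,0],[0,0,0],[0,0,0]]}' 15; python3 - <<'E'
from h import *
P,p=look("wrist","g5");H,S,V=cv2.split(cv2.cvtColor(p,cv2.COLOR_RGB2HSV))
for c,s in blobs((S<70)&(V>150),300):
    if s[4]<3500: print(c.round(1),s.tolist(),ray(P,*c,.05).round(4))
go(.600,-.2715,.08,2.6)
E
```

```text
clock: 15.48
position: [0.4294, 0.0614, 0.0038]
ee_rot: [-0.707, 0.001, 0.001, 0.708]
ft_force: [0.4, -0.3, -0.3]
grip_width: 0.997
clock: 16.23
position: [0.43, 0.0611, 0.0046]
ee_rot: [-0.707, 0.0, 0.001, 0.707]
ft_force: [-1.2, -0.7, 7.1]
grip_width: 0.313
[247.7  23.7] [219, 0, 58, 53, 2639] [0.4194 0.1619]
[513.1 358.3] [433, 318, 127, 86, 2910] [0.5228 0.0431]
[394.6 391.4] [372, 363, 56, 57, 660] [0.4767 0.0257]
offset [ 0.848 -0.379 -1.664] turn [-0.001 -0.057 -0.002]
```

```bash
python3 -m pendant '{"offset":[[0,-0.1,0],[0,-0.3,0],[0,-0.5,0],[0.2,-0.5,-0.2],[0.4,-0.5,-0.45],[0.6,-0.5,-0.7],[0.8,-0.5,-0.95],[0.85,-0.5,-1],[0.85,-0.5,-1]],"turn":[[0,0,0],[0,0,0],[0,0,0],[0,0,0],[0,0,0],[0,0,0],[0,-0.06,0],[0,-0.06,0],[0,-0.06,0]]}'; python3 -c "
from h import *
go(.600,-.2717,.06,2.6)"
```

```text
clock: 17.4
position: [0.6005, -0.1399, 0.104]
ee_rot: [-0.706, -0.016, 0.017, 0.707]
ft_force: [-0.3, 1.1, -0.1]
grip_width: 0.319
offset [-0.032  0.219 -0.659] turn [-0.002  0.    -0.002]
```

```bash
python3 -m pendant '{"offset":[[-0.01,0,-0.25],[-0.02,0,-0.5],[-0.03,0,-0.66],[-0.03,0.1,-0.66],[-0.03,0.22,-0.66],[-0.03,0.22,-0.66]],"turn":[[0,0,0],[0,0,0],[0,0,0],[0,0,0],[0,0,0],[0,0,0]]}'; python3 - <<'E'
from h import *
look("wrist","g6")
go(.600,-.2717,.0115,2.6)
E
```

```text
clock: 18.15
position: [0.5991, -0.2694, 0.0572]
ee_rot: [-0.706, -0.015, 0.019, 0.708]
ft_force: [-1.0, 0.2, 0.2]
grip_width: 0.317
offset [ 0.     0.236 -0.01 ] turn [-0.004  0.003 -0.004]
```

View pics/g6.png

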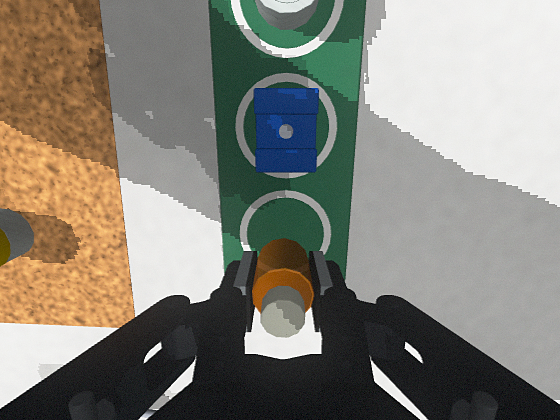

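```bash
python3 -m pendant '{"offset":[[0.002,0.1,-0.01],[0.002,0.2,-0.01],[0.002,0.23,-0.01],[0.002,0.235,-0.01],[0.002,0.235,-0.01]],"turn":[[0,0,0],[0,0,0],[0,0,0],[0,0,0],[0,0,0]]}';  python3 -m pendant '{"offset":[[0,0.005,0],[0,0.005,0]],"turn":[[0,0,0],[0,0,0]]}'
```

```text
clock: 18.82
position: [0.6005, -0.2717, 0.0118]
ee_rot: [-0.706, -0.016, 0.018, 0.708]
ft_force: [-0.4, 0.1, 0.1]
grip_width: 0.315
clock: 19.08
position: [0.6006, -0.2718, 0.0109]
ee_rot: [-0.706, -0.016, 0.018, 0.708]
ft_force: [-0.6, -0.4, -0.0]
grip_width: 0.317
```

```bash
python3 -m pendant '{"offset":[[0,0.003,0],[0,0.006,0],[0,0.006,0]],"turn":[[0,0,0],[0,0,0],[0,0,0]]}'
```

```text
clock: 19.45
position: [0.6006, -0.2718, 0.0107]
ee_rot: [-0.706, -0.016, 0.018, 0.708]
ft_force: [-5.4, 1.4, 9.8]
grip_width: 0.319
```

Contact. Release, rise, go to the red tin.

```bash
python3 -m pendant '{"offset":[[0,0,0],[0,0,0],[0,0,0],[0,0,0]],"turn":[[0,0,0],[0,0,0],[0,0,0],[0,0,0]]}' 55; python3 -m pendant '{"offset":[[0,0,0],[0,-0.1,0],[0,-0.4,0],[0,-0.6,0],[-0.25,-0.6,0.2],[-0.5,-0.6,0.4],[-0.75,-0.6,0.6],[-0.84,-0.6,0.7],[-0.84,-0.6,0.7]],"turn":[[0,0,0],[0,0,0],[0,0,0],[0,0,0],[0,0.06,0],[0,0.06,0],[0,0.06,0],[0,0.06,0],[0,0.06,0]]}' 100;python3 - <<'E'
from h import *
P,p=look("wrist","w7")
for c,s in blobs(masks(p)["red"],200): print(c.round(1),s.tolist(),ray(P,*c,.03).round(4))
go(.4275,-.061,.005,0)
E
```

```text
clock: 19.95
position: [0.6006, -0.2718, 0.0106]
ee_rot: [-0.706, -0.016, 0.018, 0.708]
ft_force: [-0.1, -0.6, 0.5]
grip_width: 0.549
clock: 21.08
position: [0.4256, -0.1395, 0.1325]
ee_rot: [0.708, -0.0, -0.002, -0.707]
ft_force: [0.4, -0.8, 0.4]
grip_width: 1.001
[287.1 111.6] [263, 87, 47, 50, 1177] [ 0.4279 -0.0595]
offset [0.006 0.638 0.398] turn [ 0.001  0.002 -0.003]
```

```bash
python3 -m pendant '{"offset":[[0.01,0,0.3],[0.01,0.1,0.4],[0.01,0.3,0.4],[0.01,0.5,0.4],[0.01,0.635,0.4],[0.01,0.635,0.4]],"turn":[[0,0,0],[0,0,0],[0,0,0],[0,0,0],[0,0,0],[0,0,0]]}'; python3 -m pendant '{"offset":[[0,0,0],[0,0,0],[0,0,0],[0,0,0],[0,0,0],[0,0,0]],"turn":[[0,0,0],[0,0,0],[0,0,0],[0,0,0],[0,0,0],[0,0,0]]}' 20; python3 - <<'E'
from h import *
P,p=look("wrist","g7")
for c,s in blobs(masks(p)["red"],300): print(c.round(1),s.tolist(),ray(P,s[0]+s[2]/2,s[1]+s[3]/2,.03).round(4))
go(.6087,.1194,.08,-3.9)
E
```

```text
clock: 21.88
position: [0.4281, -0.0602, 0.0046]
ee_rot: [-0.707, 0.001, 0.002, 0.708]
ft_force: [0.4, 0.7, 0.4]
grip_width: 0.999
clock: 22.62
position: [0.4289, -0.0605, 0.0056]
ee_rot: [-0.707, 0.001, 0.002, 0.707]
ft_force: [-2.7, 0.3, 9.0]
grip_width: 0.432
[281.9 284.2] [242, 243, 82, 80, 4313] [ 0.4285 -0.0567]
offset [ 0.899 -0.374  0.899] turn [-0.     0.088 -0.004]
```

```bash
python3 -m pendant '{"offset":[[0,-0.1,0],[0,-0.3,0],[0,-0.5,0],[0.2,-0.5,0.2],[0.4,-0.5,0.4],[0.6,-0.5,0.6],[0.8,-0.5,0.8],[0.9,-0.4,0.89],[0.9,-0.3,0.89],[0.9,-0.3,0.89]],"turn":[[0,0,0],[0,0,0],[0,0,0],[0,0,0],[0,0,0],[0,0.09,0],[0,0.09,0],[0,0.09,0],[0,0.09,0],[0,0.09,0]]}'; python3 - <<'E'
from h import *
P,p=look("wrist","g8");rings(P,masks(p)["orange"])
go(.6087,.118,.013,-3.9)
E
```

```text
clock: 23.92
position: [0.6075, 0.1165, 0.0637]
ee_rot: [0.707, -0.027, 0.023, -0.706]
ft_force: [0.4, -0.1, 0.1]
grip_width: 0.435
 ring-disc px [284.9 117.3] [83, 88, 4050] world [0.6134 0.1919]
 ring-disc px [284.7 213.4] [75, 58, 2465] world [0.6088 0.127 ]
 ring-disc px [497.3 300.5] [115, 128, 3542] world [0.7687 0.0448]
 ring-disc px [523.5 305.3] [80, 78, 4400] world [0.7896 0.039 ]
 ring-disc px [539.  379.3] [45, 34, 617] world [ 0.815  -0.0362]
offset [0.003 0.259 0.008] turn [ 0.001 -0.003 -0.006]
```

View pics/g8.png

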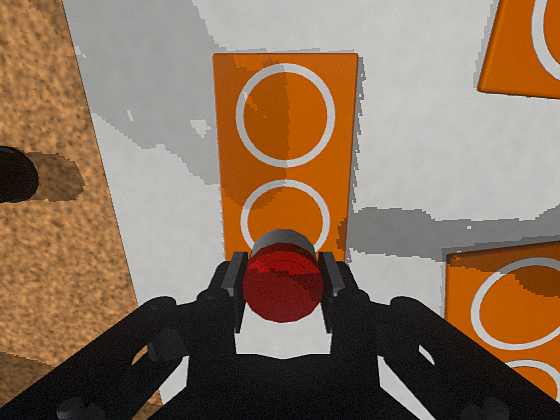

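```bash
python3 -m pendant '{"offset":[[0.004,0.1,0.008],[0.004,0.2,0.008],[0.004,0.25,0.008],[0.004,0.258,0.008],[0.004,0.258,0.008]],"turn":[[0,0,0],[0,0,0],[0,0,0],[0,0,0],[0,0,0]]}';  python3 -m pendant '{"offset":[[0,0.004,0],[0,0.007,0],[0,0.007,0]],"turn":[[0,0,0],[0,0,0],[0,0,0]]}'
```

```text
clock: 24.6
position: [0.6091, 0.1181, 0.0136]
ee_rot: [0.707, -0.026, 0.023, -0.707]
ft_force: [0.7, -0.2, -0.9]
grip_width: 0.432
clock: 24.98
position: [0.6091, 0.1182, 0.0123]
ee_rot: [0.707, -0.026, 0.023, -0.707]
ft_force: [-0.2, 0.7, -1.1]
grip_width: 0.428
```

```bash
python3 -m pendant '{"offset":[[0,0.004,0],[0,0.007,0],[0,0.007,0]],"turn":[[0,0,0],[0,0,0],[0,0,0]]}'
```

```text
clock: 25.35
position: [0.6092, 0.1181, 0.0117]
ee_rot: [0.707, -0.026, 0.024, -0.706]
ft_force: [-4.4, -2.0, 9.4]
grip_width: 0.433
```

```bash
python3 -m pendant '{"offset":[[0,0,0],[0,0,0],[0,0,0],[0,0,0]],"turn":[[0,0,0],[0,0,0],[0,0,0],[0,0,0]]}' 60; python3 -m pendant '{"offset":[[0,0,0],[0,-0.1,0],[0,-0.4,0],[0,-0.6,0],[-0.25,-0.6,-0.05],[-0.5,-0.6,-0.1],[-0.75,-0.6,-0.2],[-0.95,-0.6,-0.2],[-0.95,-0.6,-0.2]],"turn":[[0,0,0],[0,0,0],[0,0,0],[0,0,0],[0,-0.09,0],[0,-0.09,0],[0,-0.09,0],[0,-0.09,0],[0,-0.09,0]]}' 100;python3 - <<'E'
from h import *
P,p=look("wrist","w8");H,S,V=cv2.split(cv2.cvtColor(p,cv2.COLOR_RGB2HSV))
for c,s in blobs((S<70)&(V>150),100):
    if s[4]<2500: print(c.round(1),s.tolist(),ray(P,*c,.032).round(4))
go(.418,.167,.008,0)
E
```

```text
clock: 25.85
position: [0.6092, 0.1181, 0.0116]
ee_rot: [0.707, -0.026, 0.024, -0.706]
ft_force: [0.8, 0.4, -0.2]
grip_width: 0.598
clock: 26.98
position: [0.4156, 0.0908, 0.1328]
ee_rot: [0.71, -0.001, -0.001, -0.705]
ft_force: [0.4, -0.0, 0.9]
grip_width: 1.001
[519.4  82.4] [481, 43, 79, 82, 1349] [0.5934 0.191 ]
[287.2 115.2] [276, 104, 23, 24, 431] [0.4182 0.1676]
[486.8 165.6] [460, 135, 71, 69, 777] [0.5818 0.1281]
[111.9 403.3] [83, 380, 56, 40, 1462] [ 0.229 -0.13 ]
offset [0.005 0.624 0.384] turn [ 0.007 -0.    -0.002]
```

View pics/w8.png

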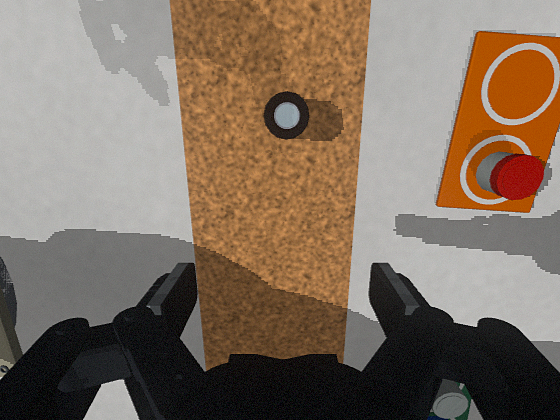

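```bash
python3 -m pendant '{"offset":[[0.01,0,0.3],[0.01,0.1,0.387],[0.01,0.3,0.387],[0.01,0.5,0.387],[0.01,0.62,0.387],[0.01,0.62,0.387]],"turn":[[0.007,0,0],[0.007,0,0],[0.007,0,0],[0.007,0,0],[0.007,0,0],[0.007,0,0]]}'; python3 -m pendant '{"offset":[[0,0,0],[0,0,0],[0,0,0],[0,0,0],[0,0,0],[0,0,0]],"turn":[[0,0,0],[0,0,0],[0,0,0],[0,0,0],[0,0,0],[0,0,0]]}' 20; python3 -c "
from h import *
go(.6134,.192,.07,-3.9)"
```

```text
clock: 27.78
position: [0.4184, 0.1684, 0.0078]
ee_rot: [-0.707, 0.001, 0.002, 0.707]
ft_force: [-0.5, 0.5, -0.6]
grip_width: 0.999
clock: 28.52
position: [0.4191, 0.1684, 0.0086]
ee_rot: [-0.707, 0.001, 0.001, 0.707]
ft_force: [-0.7, -0.3, 7.4]
grip_width: 0.386
offset [ 0.97  -0.31   0.118] turn [-0.001  0.087 -0.004]
```

```bash
python3 -m pendant '{"offset":[[0,-0.1,0],[0,-0.3,0],[0,-0.5,0],[0.25,-0.5,0.1],[0.5,-0.5,0.12],[0.75,-0.5,0.123],[0.95,-0.4,0.123],[0.97,-0.3,0.123],[0.97,-0.26,0.123],[0.97,-0.26,0.123]],"turn":[[0,0,0],[0,0,0],[0,0,0],[0,0,0],[0,0.09,0],[0,0.09,0],[0,0.09,0],[0,0.09,0],[0,0.09,0],[0,0.09,0]]}'; python3 - <<'E'
from h import *
look("wrist","g9")
go(.6134,.193,.016,-3.9)
E
```

```text
clock: 29.78
position: [0.6122, 0.1932, 0.0601]
ee_rot: [-0.707, 0.026, -0.023, 0.707]
ft_force: [-0.0, -0.9, 0.3]
grip_width: 0.387
offset [ 0.005  0.224 -0.001] turn [-0.001 -0.002 -0.004]
```

View pics/g9.png

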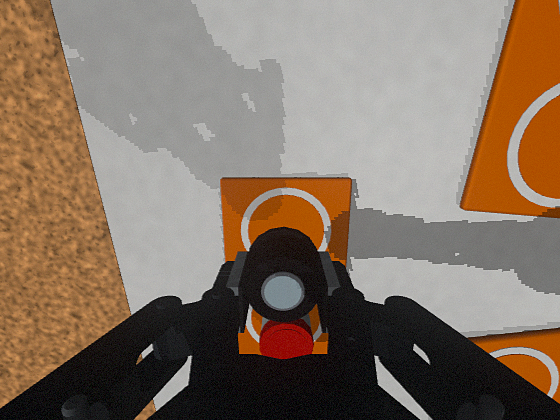

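```bash
python3 -m pendant '{"offset":[[0.005,0.1,0],[0.005,0.18,0],[0.005,0.21,0],[0.005,0.224,0],[0.005,0.224,0]],"turn":[[0,0,0],[0,0,0],[0,0,0],[0,0,0],[0,0,0]]}';  python3 -m pendant '{"offset":[[0,0.004,0],[0,0.007,0],[0,0.007,0]],"turn":[[0,0,0],[0,0,0],[0,0,0]]}'
```

```text
clock: 30.45
position: [0.6136, 0.1934, 0.016]
ee_rot: [-0.706, 0.026, -0.023, 0.707]
ft_force: [-0.1, 0.5, -0.4]
grip_width: 0.386
clock: 30.82
position: [0.6137, 0.1935, 0.0148]
ee_rot: [-0.706, 0.025, -0.024, 0.707]
ft_force: [0.1, -0.5, 0.2]
grip_width: 0.382
```

```bash
python3 -m pendant '{"offset":[[0,0.004,0],[0,0.007,0],[0,0.007,0]],"turn":[[0,0,0],[0,0,0],[0,0,0]]}'
```

```text
clock: 31.2
position: [0.6138, 0.1934, 0.0147]
ee_rot: [-0.707, 0.025, -0.024, 0.707]
ft_force: [-5.7, -2.5, 12.7]
grip_width: 0.386
```

```bash
python3 -m pendant '{"offset":[[0,0,0],[0,0,0],[0,0,0],[0,0,0]],"turn":[[0,0,0],[0,0,0],[0,0,0],[0,0,0]]}' 60; python3 -m pendant '{"offset":[[0,0,0],[0,-0.1,0],[0,-0.4,0],[0,-0.7,0],[0,-0.9,-0.3],[0,-0.9,-0.6],[0,-0.9,-0.9],[0,-0.9,-0.9]],"turn":[[0,0,0],[0,0,0],[0,0,0],[0,0,0],[0,0,0],[0,0,0],[0,0,0],[0,0,0]]}' 100; cat > chk.py <<'E'
from h import *
import sys
def chk(pic,board):
    P,p=look("wrist",pic)
    H,S,V=cv2.split(cv2.cvtColor(p,cv2.COLOR_RGB2HSV))
    w=((S<90)&(V>70)).astype(np.uint8)
    for cn in cv2.findContours(w,cv2.RETR_LIST,cv2.CHAIN_APPROX_NONE)[0]:
        if len(cn)>40 and cv2.contourArea(cn)>300:
            e=cv2.fitEllipse(cn)
            if min(e[1])/max(e[1])>.75 and max(e[1])<130 and abs(cv2.contourArea(cn)/(np.pi/4*e[1][0]*e[1][1])-1)<.06: print("ellipse px",np.round(e[0],1),np.round(e[1],1),"z.006",ray(P,*e[0],.006).round(4),"z.036",ray(P,*e[0],.037).round(4))
    for n in("red","blue"):
        for c,s in blobs(masks(p)[n],200): print(n,c.round(1),ray(P,*c,.036).round(4))
chk(sys.argv[1],0)
E
python3 chk.py c1
```

```text
clock: 31.7
position: [0.6137, 0.1935, 0.0145]
ee_rot: [-0.707, 0.025, -0.024, 0.707]
ft_force: [-0.2, 0.0, 0.7]
grip_width: 0.598
clock: 32.7
position: [0.6021, 0.0071, 0.1955]
ee_rot: [0.707, -0.028, 0.027, -0.706]
ft_force: [0.1, 0.8, 0.5]
grip_width: 0.998
ellipse px [450.7 223.7] [53.9 64.2] z.006 [ 0.7968 -0.0533] z.036 [ 0.7791 -0.0406]
ellipse px [450.5 223.3] [61.6 73.7] z.006 [ 0.7965 -0.0527] z.036 [ 0.7788 -0.0401]
ellipse px [452.7 143.4] [61.1 72. ] z.006 [0.7906 0.041 ] z.036 [0.7735 0.0448]
ellipse px [452.4 142.9] [70.1 83. ] z.006 [0.7902 0.0415] z.036 [0.7732 0.0453]
ellipse px [280.9  78.9] [53.2 58. ] z.006 [0.6083 0.1207] z.036 [0.6083 0.117 ]
ellipse px [281.   78.7] [60.8 66.2] z.006 [0.6084 0.1209] z.036 [0.6083 0.1172]
red [281.2  76.8] [0.6086 0.1189]
blue [291.4 347.1] [ 0.5964 -0.1905]
```

View pics/c1.png

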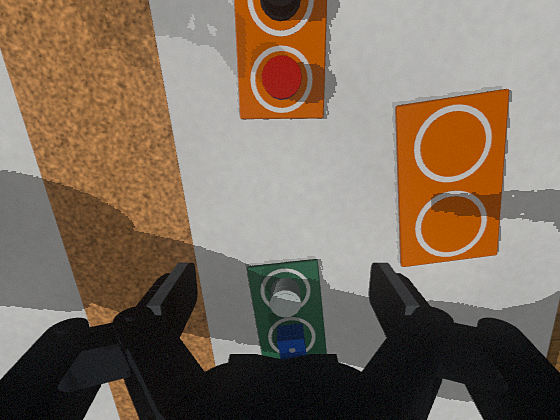

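```bash
python3 -m pendant '{"offset":[[0,0,-0.3],[0,0,-0.6],[0,0,-0.9],[0,0,-1],[0,0,-1]],"turn":[[0,-0.1,0],[0,-0.1,0],[0,-0.1,0],[0,-0.1,0],[0,-0.1,0]]}'; python3 -m pendant '{"offset":[[0,0,-0.3],[0,0,-0.6],[0,0,-0.9],[0,0,-1],[0,0,-1]],"turn":[[0,0,0],[0,0,0],[0,0,0],[0,0,0],[0,0,0]]}'; python3 chk.py c2
```

```text
clock: 33.38
position: [0.5873, -0.1886, 0.1963]
ee_rot: [0.707, 0.001, -0.002, -0.707]
ft_force: [-0.4, 0.8, 0.1]
grip_width: 0.996
clock: 34.0
position: [0.5891, -0.3868, 0.1964]
ee_rot: [-0.707, -0.002, 0.002, 0.708]
ft_force: [-0.0, 0.5, -1.1]
grip_width: 0.999
ellipse px [296.4  71.1] [19.3 20.7] z.006 [ 0.602  -0.2647] z.036 [ 0.6007 -0.2691]
ellipse px [294.1  77.7] [52.6 57.7] z.006 [ 0.5997 -0.271 ] z.036 [ 0.5986 -0.2748]
ellipse px [294.2  77.8] [61.2 66.4] z.006 [ 0.5998 -0.2711] z.036 [ 0.5988 -0.2749]
blue [293.2   7.2] [ 0.5971 -0.2174]
blue [468.9 316.9] [ 0.813  -0.5384]
blue [377.2 336.9] [ 0.7055 -0.5678]
blue [453.3 403.2] [ 0.8176 -0.6741]
```

```bash
python3 -m pendant '{"offset":[[0,0,0.2],[0,0,0.4],[0,0,0.4]],"turn":[[0,0,0],[0,0,0],[0,0,0]]}'; python3 chk.py c3; python3 - <<'E'
from h import *
P,p=look("top","t2");q=np.load("pics/top0.npz")["p"]
H,S,V=cv2.split(cv2.cvtColor(p,cv2.COLOR_RGB2HSV))
dark=(V<60)
for c,s in blobs(dark[180:225,195:260],15): 
    c=c+[195,180];print("loupe",c.round(1),s.tolist(),ray(P,*c,.03).round(4))
for c,s in blobs(masks(p)["yellow"],25): print("yellow",c.round(1),ray(P,*c,.03).round(4))
print("dish/driver diff",np.abs(p.astype(int)-q)[215:255,115:155].mean(),np.abs(p.astype(int)-q)[205:275,428:447].mean())
E
```

```text
clock: 34.42
position: [0.5906, -0.2971, 0.1982]
ee_rot: [-0.706, -0.007, 0.006, 0.708]
ft_force: [-0.2, -0.4, 0.2]
grip_width: 0.998
ellipse px [291.6 165. ] [48.  48.3] z.006 [ 0.5997 -0.2713] z.036 [ 0.5987 -0.2668]
ellipse px [291.6 164.9] [55.7 56.5] z.006 [ 0.5998 -0.2712] z.036 [ 0.5987 -0.2667]
ellipse px [290.5  96.4] [51.9 56.6] z.006 [ 0.5968 -0.1988] z.036 [ 0.596  -0.2011]
ellipse px [290.5  96.6] [60.  63.8] z.006 [ 0.5968 -0.199 ] z.036 [ 0.596  -0.2012]
blue [291.1  96. ] [ 0.5966 -0.2006]
blue [449.9 402. ] [ 0.8194 -0.5814]
loupe [214. 200.] [11, 14, 15, 13, 96] [0.6119 0.187 ]
yellow [386.9 272.6] [ 0.4007 -0.2823]
dish/driver diff 9.9675 50.749874686716794
```

```bash
python3 -m pendant '{"offset":[[0,0,0.3],[0,0,0.4],[0,0,0.4]],"turn":[[0,0,0],[0,0,0],[0,0,0]]}'; python3 chk.py c4; python3 -m pendant '{"offset":[[-0.2,0,0.2],[-0.2,0,0.5],[-0.2,0,0.8],[-0.2,0,1],[-0.2,0,1]],"turn":[[0,0,0],[0,0,0],[0,0,0],[0,0,0],[0,0,0]]}'; python3 - <<'E'
from h import *
P,p=look("wrist","c5");M=masks(p);H,S,V=cv2.split(cv2.cvtColor(p,cv2.COLOR_RGB2HSV))
w=((S<90)&(V>70)).astype(np.uint8)
for cn in cv2.findContours(w,cv2.RETR_LIST,cv2.CHAIN_APPROX_NONE)[0]:
    if cv2.contourArea(cn)>150 and len(cn)>30:
        e=cv2.fitEllipse(cn)
        if max(e[1])<90 and min(e[1])/max(e[1])>.7: print(np.round(e[0],1),np.round(e[1],1),ray(P,*e[0],.006).round(4),ray(P,*e[0],.038).round(4))
q=np.load("pics/top0.npz")["p"];P,p=look("top","t3")
d=lambda im:[(c.round(1).tolist(),s[4]) for c,s in blobs((im[205:275,425:450].max(2)<60),20)]
print("driver before",d(q),"after",d(p))
E
```

```text
clock: 34.9
position: [0.589, -0.2208, 0.1981]
ee_rot: [-0.707, -0.005, 0.005, 0.707]
ft_force: [0.3, -0.7, -0.1]
grip_width: 0.999
ellipse px [291.5 228. ] [49.3 53.2] z.006 [ 0.5998 -0.2712] z.036 [ 0.5986 -0.2597]
ellipse px [289.1  98.4] [38.7 40.7] z.006 [ 0.5941 -0.125 ] z.036 [ 0.5934 -0.127 ]
ellipse px [288.8 100.6] [50.5 54.6] z.006 [ 0.5938 -0.1273] z.036 [ 0.5932 -0.129 ]
ellipse px [288.9 100.3] [60.4 63.7] z.006 [ 0.5938 -0.127 ] z.036 [ 0.5932 -0.1288]
blue [290.6 173.2] [ 0.5964 -0.1995]
blue [444.6 412. ] [ 0.813  -0.5245]
clock: 35.58
position: [0.5468, -0.0214, 0.1982]
ee_rot: [-0.707, -0.006, 0.005, 0.707]
ft_force: [0.0, -0.1, -0.4]
grip_width: 1.0
[453.1 403.3] [42.3 54.4] [ 0.8033 -0.3454] [ 0.7786 -0.3073]
[112.4 403.2] [42.9 54. ] [ 0.2991 -0.3515] [ 0.3226 -0.3129]
[318.4 318.4] [38.3 45.3] [ 0.5965 -0.1998] [ 0.5916 -0.1756]
[318.3 268.4] [33.1 41.9] [ 0.5927 -0.1257] [ 0.5881 -0.1086]
[319.2 270.5] [47.8 50. ] [ 0.594  -0.1287] [ 0.5893 -0.1113]
[493.  215.7] [53.1 65.6] [ 0.7972 -0.0531] [ 0.7731 -0.043 ]
[492.7 215.2] [60.5 75.5] [ 0.7967 -0.0525] [ 0.7726 -0.0424]
[506.4 133.9] [59.6 74.3] [0.7909 0.0412] [0.7674 0.0423]
[506.  133.5] [68.5 85.3] [0.7904 0.0416] [0.767  0.0427]
[346.1  50.2] [53.8 61.6] [0.6088 0.121 ] [0.6027 0.1145]
[345.7  50.3] [61.3 69.7] [0.6083 0.1209] [0.6023 0.1144]
driver before [([12.1, 50.0], np.int32(254))] after [([12.1, 49.9], np.int32(250))]
```

```bash
python3 -m pendant '{"offset":[[0.1,0,0.3],[0.2,0,0.5],[0.2,0,0.5]],"turn":[[0,0,0],[0,0,0],[0,0,0]]}'; python3 - <<'E'
from h import *
P,p=look("wrist","c6");H,S,V=cv2.split(cv2.cvtColor(p,cv2.COLOR_RGB2HSV))
w=((S<90)&(V>70)).astype(np.uint8)
for cn in cv2.findContours(w[:, :380],cv2.RETR_LIST,cv2.CHAIN_APPROX_NONE)[0]:
    if cv2.contourArea(cn)>150 and len(cn)>30:
        e=cv2.fitEllipse(cn)
        if max(e[1])<90 and min(e[1])/max(e[1])>.7: print(np.round(e[0],1),np.round(e[1],1),ray(P,*e[0],.006).round(4),ray(P,*e[0],.038).round(4))
q=np.load("pics/top0.npz")["p"];P,r=look("top","t4")
d=lambda im:[(c.round(1).tolist(),s.tolist()) for c,s in blobs(cv2.cvtColor(im[210:260,112:156],cv2.COLOR_RGB2GRAY)<110,20)]
print("dish",d(q),d(r))
E
```

```text
clock: 36.05
position: [0.5869, 0.0772, 0.1974]
ee_rot: [-0.707, -0.004, 0.004, 0.708]
ft_force: [0.9, -0.6, -0.6]
grip_width: 1.0
[286.3 336.6] [42.3 46.3] [ 0.5933 -0.1299] [ 0.5926 -0.1029]
[303.  149.3] [49.5 50.7] [0.6083 0.1203] [0.6061 0.1233]
[303.  148.9] [56.2 57.9] [0.6082 0.1207] [0.606  0.1237]
[312.8  73.9] [21.1 22.7] [0.616  0.1971] [0.6131 0.1927]
[310.   78.8] [52.7 57.7] [0.6133 0.1925] [0.6106 0.1885]
[310.   78.5] [60.4 65.9] [0.6133 0.1927] [0.6106 0.1888]
dish [([28.5, 8.8], [13, 2, 27, 22, 219]), ([22.3, 34.2], [10, 28, 25, 11, 101])] [([28.5, 8.7], [13, 2, 27, 21, 218]), ([22.2, 34.4], [10, 29, 25, 10, 88])]
```

All within 2 mm of the ring centres; gripper is clear. Handing in.

```bash
python3 -c "
from workcell import manip
print(manip.hand_in())"
```

```text
the job is handed in; nothing more can be done
None
```

Both kits are made up and the job is handed in, at about 36 s of the 120 s allowed. The green board (from +y to −y) holds the silver-capped tin, the blue holder and the amber bottle. The smallest orange board holds the red-capped tin and the black loupe. Each thing was lowered until the wrist force showed contact, then released.

- **Centring:** the last wrist views put each thing within about 2 mm of its ring centre. The red tin came out about 1.5–2 mm off and the others about 1 mm.
- **Left in place:** in the top view the yellow tin, the screwdriver and the dish showed no movement, and the gripper was open and clear at hand-in.
- **Checks that disagreed:**
  - A first raw image difference over the screwdriver was large. With the arm moved away, its outline matched the starting one.
  - The top view put the loupe about 5 mm further toward −y than the wrist view. I trusted the wrist view, which measured loupe and ring in the same picture.
- **Not seen by eye:** the picture limit stopped me viewing the last images, so the final checks on the silver tin, bottle and loupe are numbers only.

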